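Square up the tile pile from the carousel

TASK

Lift the single blue tile out of its carousel bin by its two short ends, lay it flat on the bare bench and let go of it. Then take it again by its two long sides and lay it squarely on top of the pile of two matching tiles between the steel stand's upright cheeks, so that all three lie flush, one over the other, in the stand. Tiles are brittle, so never let it drop, and leave the other things on the bench where they are.

Things in the scene. Friction and masses are not known exactly. Their poses are not given: they have to be found in the camera images.
- tile: the tile to be moved: plain blue ceramic, rectangular, 65 mm (its x) by 48 mm (its y) by 10 mm thick (its z, up), about 70 g. Origin: centre of its underside. It starts flat in one of the carousel's four bins, its long side along the bin; the bin walls stand 4 mm off its long sides, so there it can be held only by its short ends (65 mm apart)
- pile_top: upper tile of the pile of two in the stand, same blue tile 65 x 48 x 10 mm, loose. Origin: centre of its underside; x along its length, z up
- pile_bottom: lower tile of that pile, lying on the stand's base, same size and axes, loose
- stand: fixed steel stacking stand: base plate 100 mm (x) by 70 mm (y) by 5 mm thick, an upright cheek at each x end of the pile: 3 mm thick, 30 mm wide in y, tops 55 mm above the bench, 75 mm clear between them (5 mm beyond each short end of the tiles). Its y sides are open. Origin: centre of its underside on the bench; it may be turned
- stand_in (a point): centre of the upper face of the stand's base plate, 5 mm above the bench: the middle of the pile's foot
- carousel: white plastic carousel, 280 mm across, brake on (does not turn). Bins along its +x, +y, -x, -y: floor 22 mm above the bench, 56 mm clear between walls (tops 52 mm above the bench), outer end open, 40 mm square hub (top 60 mm). The tile lies in the +x bin, about 97 mm from the centre; the others hold small hardware. Origin: centre of its underside on the bench
- jar: bystander: clear glass jar with a metal lid, 66 mm across, 85 mm tall, upright. Origin: centre of its underside
- screwdriver: bystander: screwdriver with a black handle, 180 mm long, lying; x along its length
- wrench: bystander: steel combination wrench, 200 mm long, lying; x along its length
- square_tile: bystander: larger square blue ceramic tile, 100 x 100 x 10 mm, lying flat. Origin: centre of its underside
- tin: bystander: flat round brass-coloured tin, 74 mm across, 20 mm tall. Origin: centre of its underside
- bearing: bystander: dark steel bearing ring, 62 mm across, 18 mm high, lying flat. Origin: centre of its underside
There are look-alikes about, which are no part of the job. What is shaped like the tile but yellow is not meant.

How it is judged (in metres and radians):
On the way:
1. the tile has been laid flat on the bare bench and let go (height (world z) of tile below 0.004 m and angle between tile's own z axis and vertical below 0.1 rad and contact force between the fingers and tile below 0.05 N and linear speed of tile below 0.02 m/s), for 0.2 s.
At the end, for the whole second after the job is handed in: the tile lies flat and still on the upper pile tile and that one on the lower, each within 6 mm and 0.12 rad (7 degrees) of the one under it, lengths along lengths; the lower tile still lies on the stand's base within 8 mm of its middle (horizontal distance between tile and pile_top below 0.006 m and angle between the x axis of tile and the x axis of pile_top, either way round below 0.12 rad and z of tile in the frame of pile_top between 0.008 and 0.0125 m and angle between each of tile, pile_top's own z axis and vertical below 0.06 rad and linear speed of each of tile, pile_top below 0.02 m/s and horizontal distance between pile_top and pile_bottom below 0.006 m and angle between the x axis of pile_top and the x axis of pile_bottom, either way round below 0.12 rad and z of pile_top in the frame of pile_bottom between 0.008 and 0.0125 m and horizontal distance between pile_bottom and stand_in below 0.008 m and z of pile_bottom in the frame of stand below 0.008 m and angle between the x axis of pile_bottom and the x axis of stand, either way round below 0.15 rad); the robot touches nothing.
It fails at once if the tile drops: it moves faster than 0.5 m/s with no finger touching it (a free fall of over 12 mm) (linear speed of tile above 0.5 m/s and contact force between the fingers and tile below 0.01 N).
It fails at once if a bystander (jar, screwdriver, wrench, square tile, tin, bearing) is moved by more than 30 mm (distance of any of jar, screwdriver, wrench, square_tile, tin, bearing from where it was at the start of the episode above 0.03 m).
It fails at once if the jar is knocked over (angle between jar's own z axis and vertical above 0.5 rad).
It also fails if it takes over 58 s, if anything falls off the work surface, if the arm or the gripper's body presses on something with over 40 N, if the wrist force passes 120 N, or if a joint passes its speed limit or range.

ROBOT

A 6-joint arm with a two-finger parallel gripper is mounted at the origin on the work surface. World frame = base frame: x ahead of the robot, y to its left, z up, the work surface at z = 0. Lengths are in mm, angles in rad, forces in N, time in s.
With the tool pointing down it reaches from about 350 to 975 mm from the base axis. Payload 7.1 kg.
Tool frame: the origin (TCP) lies midway between the tips of the shut fingers; the grasp point (between the pads) lies 19 mm behind it; z points along the fingers, y is the line along which they close (so a half turn about z gives the same grasp; the last joint's range is limited). The gripper opens to 88 mm and grips with 3 to 60 N. Pads are 20 mm wide; open, the fingers measure 115 mm over their backs; the gripper's body (75 mm by 178 mm) begins 61 mm behind the grasp point.
Start: joints at [1.198, 0.423, 1.63, -0, 1.089, -0.019], TCP at [216.508, 586.284, 183.275] pointing down, gripper open.
Joint ranges: [-3, 3], [-0.9, 2.11], [0.09, 2.58], [-1.31, 4.45], [0.11, 2.69], [-2.54, 2.54]. Speed limits (rad/s): [2.39, 2.39, 3.01, 3.14, 3.14, 3.14].

INTERFACE

Orientations are given as a rotation vector (axis times angle).
In Python, from workcell import ctrl gives the robot as it stands.
- The arm moves only by the shell command python3 -m pendant 'ROWS'. ROWS is a JSON object of lists of equal length, an entry for each row: "grip": the opening, from -1 (shut) to 1 (fully open); "linear": the shift along the tool's x, y, z in mm, a list of three; "angular": the turn, a rotation vector about the tool's x, y, z in rad, a list of three. In form: {"grip": [grip, ...], "linear": [[tx, ty, tz], ...], "angular": [[ax, ay, az], ...]}. A call has 1 to 12 rows; each row shifts and turns the commanded pose from where the row before left it, along the tool's axes as they then stand; what a row does not reach is not made up. A row lasts 1/12 s, in which the tool goes at most 41.7 mm and 7.16 degrees, less where a joint would pass 70% of its speed; a pose out of reach is approached as far as the arm can. A call with a gripper value outside its range is refused whole. The fingers move at their own pace and stop on an object; the grip force is fixed at half the most. Time passes only in rows, so rows that do not move let the fingers close. It gives the time, the measured TCP pose, the force, the opening and the grip force at its end, in the units of the state.
- ctrl.get_obs(): the state, without advancing time (a new reading comes with each control period).
- ctrl.get_image(name): name is "side" or "top"; returns the picture (400x640x3 uint8, red, green, blue); there is no depth.
- ctrl.camera_params(name): a dict with "vfov" (degrees; the focal length in pixels is half the picture's height over the tangent of half this angle, whatever the lens; pixels are square), "cx", "cy" (the principal point, pixels), "k1" (the pictures are not rectified: a ray, as slopes to the right and down, at radius r is drawn at 1 + k1 r^2 times it, then the intrinsics apply), "R" (3x3) and "t" (3): a world point X has camera coordinates R X + t. Camera axes: x right, y down, z forward; pixel columns grow to the right and rows downward; lengths in mm; the calibration is good to about 2 mm. A picture is of the moment at which its call begins. camera_params takes no time and is no camera call.
- ctrl.close_job(): hands the job in; it is judged then, once.
The state is a dict: "t": time; "qpos": joint angles; "qvel": joint speeds; "joint_torque": joint torques, N m; "ee_pos": TCP position; "orientation": TCP orientation; "ft_force": force on the tool from outside, world axes, zero at the start; "moment": the same for the moment, N m; "width": finger opening in mm; "grasp_force": force on a finger pad.
Only numpy, scipy, OpenCV 4.12 (cv2) and the standard library are available. Lean on these libraries where they do the work, as an engineer would, in place of code of your own. Each camera call takes 0.05 s, during which the arm holds its last target. There are 200 camera calls.

## Working session

There is one attempt and no reset: what is moved stays moved. The work goes in short steps, Python scripts to look and compute and a shell command to move; the robot and the scene stay as the last step left them, time stands still between calls to the robot, and variables do not carry over. Pictures are saved under pics/ and viewed, at most 10 in all, crops included, and the job is handed in when it is done.

```bash
ls; mkdir -p pics; python3 - <<'E'
from workcell import ctrl
import cv2
for n in("top","side"):
    im=ctrl.get_image(n); cv2.imwrite(f"pics/{n}0.png",im[:,:,::-1]); p=ctrl.camera_params(n); print(n,p)
print(ctrl.get_obs())
E
```

```text
pics
top {'vfov': 51.62722337707813, 'cx': 318.5403063599339, 'cy': 198.00593065592997, 'k1': -0.08330970904376166, 'R': array([[-0.02129842, -0.99926828, -0.03176922],
       [-0.99802964,  0.02312637, -0.05832672],
       [ 0.05901875,  0.03046435, -0.99779192]]), 't': array([  29.2226144 ,  530.16617428, 1135.28921083])}
side {'vfov': 55.28397832237773, 'cx': 321.9198352695312, 'cy': 200.52778260861143, 'k1': -0.022760692509548805, 'R': array([[ 0.99888377, -0.04711859,  0.00332324],
       [-0.02603175, -0.60783129, -0.79363938],
       [ 0.03941513,  0.79266699, -0.6083794 ]]), 't': array([-560.23397339,   39.02745201, 1238.02946387])}
{'t': 0.1, 'qpos': array([ 1.19799110e+00,  4.23760517e-01,  1.63060216e+00,  2.37333455e-06,
        1.08861792e+00, -1.90085515e-02]), 'qvel': array([ 0.00038357, -0.00263076, -0.0016389 , -0.00050213,  0.00094687,
        0.00216244]), 'joint_torque': array([ 3.67100265e-04, -5.45612741e+01, -2.74325359e+01,  6.46287203e-02,
        1.87982584e-02, -2.52894137e-05]), 'ee_pos': array([216.31500651, 585.77617316, 182.58639883]), 'orientation': array([-5.52802248e-01, -3.09229673e+00,  2.13764142e-03]), 'ft_force': array([-1.09363411,  0.2674905 , -0.74442465]), 'moment': array([-0.02366334,  0.05598428,  0.01373492]), 'grasp_force': 0.0, 'width': 87.51374501802566}
```

View pics/top0.png

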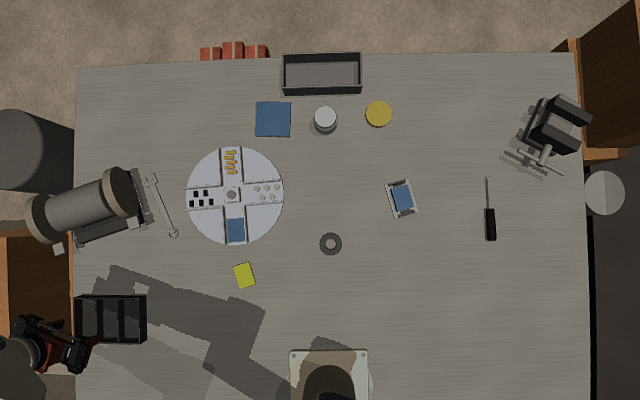

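View pics/side0.png

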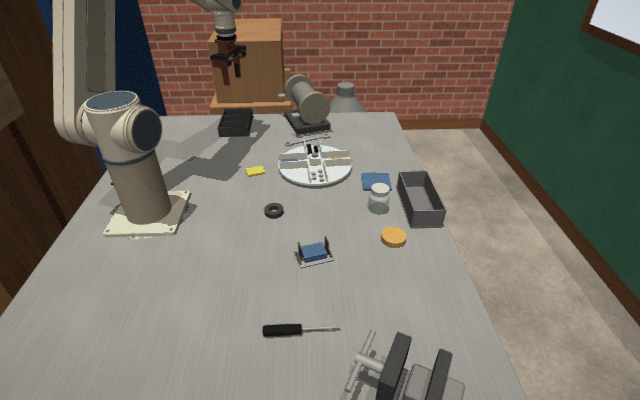

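Top view, candidates for the tile:
- Blue tile in the carousel bin at (236,230). This is my choice.
- Square blue tile at (273,119): too large.
- Blue pile in the stand at (402,199): this is the target.
- Yellow look-alike at (245,275): not meant.

In the side view, the pile is at (314,252) and the bin tile at about (288,160).

```bash
cat > h.py <<'E'
import numpy as np, cv2
from workcell import ctrl
def cam(n):
    p=ctrl.camera_params(n); f=200/np.tan(np.radians(p['vfov']/2))
    return p,f
def ray(n,uv):
    p,f=cam(n); d=(np.atleast_2d(uv)-[p['cx'],p['cy']])/f
    u=d.copy()
    for _ in range(20): u=d/(1+p['k1']*(u**2).sum(1,keepdims=True))
    R=p['R']; return -R.T@p['t'], np.c_[u,np.ones(len(u))]@R
def plane(n,uv,z):
    o,d=ray(n,uv); return o+d*((z-o[2])/d[:,2:])
def proj(n,X):
    p,f=cam(n); c=np.atleast_2d(X)@p['R'].T+p['t']; s=c[:,:2]/c[:,2:]
    return s*(1+p['k1']*(s**2).sum(1,keepdims=True))*f+[p['cx'],p['cy']]
def tri(a,b):
    o1,d1=ray('top',a); o2,d2=ray('side',b); d1,d2=d1[0],d2[0]
    s=np.linalg.lstsq(np.c_[d1,-d2],o2-o1,rcond=None)[0]
    p,q=o1+s[0]*d1,o2+s[1]*d2; return (p+q)/2,np.linalg.norm(p-q)
def blue(im):
    h=cv2.cvtColor(im,cv2.COLOR_RGB2HSV); return cv2.inRange(h,(98,90,40),(118,255,255))
def blobs(im,amin=40):
    c,_=cv2.findContours(blue(im),cv2.RETR_EXTERNAL,cv2.CHAIN_APPROX_NONE)
    return [k for k in c if cv2.contourArea(k)>amin]
E
python3 - <<'E'
from h import *
T=cv2.imread('pics/top0.png')[:,:,::-1].copy();S=cv2.imread('pics/side0.png')[:,:,::-1].copy()
for n,im in(('top',T),('side',S)):
    for c in blobs(im):
        r=cv2.minAreaRect(c); print(n,np.round(r[0],1),np.round(r[1],1),round(r[2],1),cv2.contourArea(c),cv2.boxPoints(r).round(1).tolist() if n=='top' else cv2.approxPolyDP(c,2,True)[:,0].tolist())
k=lambda im,x,y,w,h:cv2.resize(im[y:y+h,x:x+w],(400,300),interpolation=cv2.INTER_CUBIC)
o=np.vstack([np.hstack([k(T,200,205,80,60),k(T,362,170,80,60)]),np.hstack([k(S,265,135,80,60),k(S,275,220,80,60)])])
cv2.imwrite('pics/crop.png',o[:,:,::-1])
E
```

```text
top [235.6 229.9] [22.2 16. ] 85.6 320.0 [[226.8000030517578, 219.39999389648438], [242.6999969482422, 218.1999969482422], [244.39999389648438, 240.39999389648438], [228.5, 241.60000610351562]]
top [401.7 197.7] [23.2 17. ] 74.7 354.5 [[390.5, 188.6999969482422], [406.8999938964844, 184.1999969482422], [413.0, 206.60000610351562], [396.6000061035156, 211.10000610351562]]
top [272.7 118.5] [34.4 34.1] 1.9 1094.5 [[254.89999389648438, 135.0], [256.1000061035156, 100.9000015258789], [290.5, 102.0], [289.29998779296875, 136.10000610351562]]
side [313.7 251.8] [16.1 24.3] 77.5 330.5 [[321, 243], [302, 247], [305, 261], [325, 257], [326, 251]]
side [376. 181.] [16. 28.] 90.0 276.5 [[362, 173], [364, 189], [369, 189], [370, 185], [377, 181], [387, 183], [390, 189], [387, 173]]
side [100.7 158.5] [26.4  3.9] 68.2 67.5 [[94, 147], [105, 171], [99, 149]]
side [131.  63.] [115.7  42.4] 75.8 2218.5 [[136, 2], [135, 9], [138, 10], [131, 17], [133, 19], [128, 20], [127, 23], [129, 20], [130, 23], [127, 26], [129, 27], [130, 22], [136, 19], [143, 29], [131, 33], [134, 35], [133, 40], [127, 32], [130, 31], [124, 27], [125, 25], [120, 24], [128, 30], [124, 39], [129, 34], [128, 40], [131, 41], [122, 49], [118, 45], [120, 39], [122, 41], [122, 32], [119, 29], [119, 32], [116, 32], [116, 37], [120, 36], [116, 44], [116, 90], [134, 91], [131, 88], [135, 86], [141, 103], [146, 103], [161, 115], [165, 114], [161, 106], [163, 103], [157, 90], [159, 89], [152, 62], [148, 59], [151, 58], [150, 54], [143, 57], [140, 55], [143, 48], [145, 53], [149, 52], [146, 36], [136, 33], [144, 29], [142, 21], [137, 19], [141, 17], [137, 14], [138, 6], [134, 4]]
side [49.3 17.2] [41.8 13. ] 68.6 277.5 [[36, 0], [51, 39], [50, 1]]
```

View pics/crop.png

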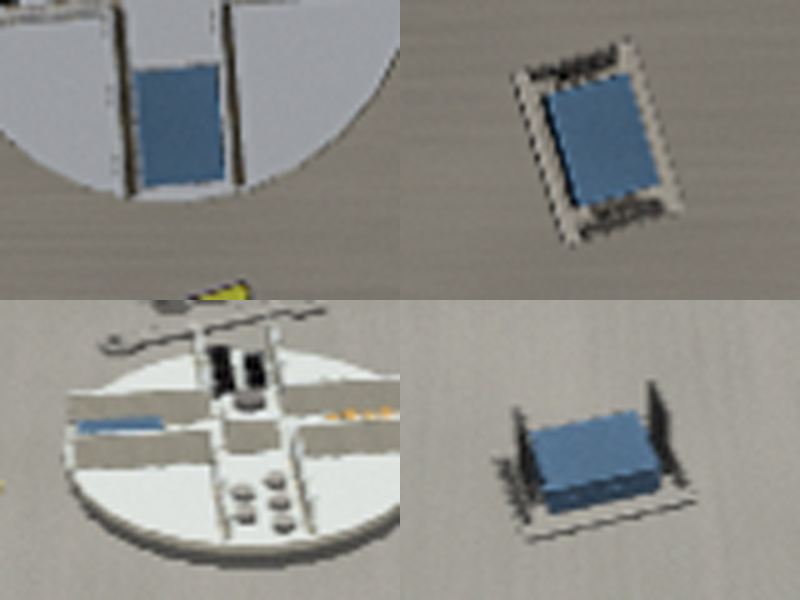

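The crop confirms the choice: a plain blue tile in the bin, with top-view corners near (227,219), (243,218), (244,240) and (228,242). In the side view its far top edge runs from (280.6,159) to (297.6,158). The pile's top face is clear in both views.

```bash
cat >> h.py <<'E'
def fine(im,x,y,w,h,s=8,thr=None):
    b=im[y:y+h,x:x+w].astype(np.float32); b=b[:,:,2]-b[:,:,0]
    b=cv2.resize(b,None,fx=s,fy=s,interpolation=cv2.INTER_CUBIC)
    if thr is None: thr=(np.percentile(b,5)+np.percentile(b,99))/2
    c,_=cv2.findContours((b>thr).astype(np.uint8),cv2.RETR_EXTERNAL,cv2.CHAIN_APPROX_NONE)
    c=max(c,key=cv2.contourArea); return ((c[:,0]+.5)/s-.5+[x,y]).astype(np.float32)
def rect_on(n,c,z):
    P=plane(n,c,z)[:,:2].astype(np.float32); (a,b),(w,h),t=cv2.minAreaRect(P)
    if w<h: w,h,t=h,w,t+90
    M=P.mean(0); return np.round([a,b],1),np.round([w,h],1),round((t+90)%180-90,2)
E
python3 - <<'E'
from h import *
T=cv2.imread('pics/top0.png')[:,:,::-1].copy();S=cv2.imread('pics/side0.png')[:,:,::-1].copy()
print('cams',ray('top',[0,0])[0],ray('side',[0,0])[0])
ct=fine(T,215,208,40,42);cp=fine(T,380,175,45,45)
st=fine(S,272,148,32,20);sp=fine(S,295,235,40,35)
for nm,c,z in(('tile',ct,32),('pile',cp,25),('square',fine(T,245,92,55,55),10)): print(nm,[rect_on('top',c,zz) for zz in (z-6,z,z+6)], plane('top',cv2.boxPoints(cv2.minAreaRect(c)),z)[:,:2].round().tolist())
ap=lambda c,e:cv2.approxPolyDP(c.reshape(-1,1,2),e,True)[:,0].round(1).tolist()
print('tile top',ap(ct,2),'side',ap(st,1));print('pile top',ap(cp,2.),'side',ap(sp,1.2))
for nm,P in(('tile',(ct,32)),('pile',(cp,25))):
    c,_,_=rect_on('top',*P); print(nm,'predicted side px of top corners',proj('side',np.c_[plane('top',cv2.boxPoints(cv2.minAreaRect(P[0])),P[1])[:,:2],[P[1]]*4]).round(1).tolist())
# carousel, bystanders roughly
for nm,uv,z in(('hub',(231.5,195),60),('yellow',(245,275),0),('bearing',(330,243.5),18),('jar',(325,117),85),('tin',(378,113),20),('sd handle',(490,224),10),('wrench a',(173,233),5),('tray',(322,73),30)): print(nm,plane('top',uv,z)[0].round())
E
```

```text
cams [ 462.74060293  -17.64544339 1164.63363273] [ 511.82748183 -984.02041527  786.02713155]
tile [(array([447.1, 250. ]), array([65.7, 49.2]), 3.89), (array([447.2, 248.6]), array([65.3, 48.9]), 3.89), (array([447.3, 247.2]), array([65. , 48.7]), 3.89)] [[478.0, 275.0], [481.0, 227.0], [416.0, 222.0], [413.0, 270.0]]
pile [(array([ 526.2, -213.5]), array([66.6, 49.3]), 14.63), (array([ 525.8, -212.5]), array([66.3, 49.1]), 14.63), (array([ 525.5, -211.5]), array([65.9, 48.8]), 14.63)] [[552.0, -180.0], [564.0, -228.0], [500.0, -245.0], [487.0, -197.0]]
square [(array([762.7, 145.1]), array([101.1, 100.9]), -3.0), (array([761.2, 144.2]), array([100.6, 100.4]), -3.0), (array([759.6, 143.4]), array([100. ,  99.9]), -3.0)] [[714.0, 196.0], [815.0, 193.0], [809.0, 92.0], [708.0, 96.0]]
tile top [[242.39999389648438, 217.6999969482422], [226.10000610351562, 219.10000610351562], [228.3000030517578, 241.8000030517578], [244.6999969482422, 240.60000610351562]] side [[297.1000061035156, 159.6999969482422], [296.20001220703125, 157.8000030517578], [279.8999938964844, 159.10000610351562], [279.8999938964844, 160.89999389648438]]
pile top [[406.79998779296875, 184.3000030517578], [390.79998779296875, 189.10000610351562], [397.29998779296875, 210.6999969482422], [413.29998779296875, 205.89999389648438]] side [[321.29998779296875, 241.6999969482422], [300.70001220703125, 245.89999389648438], [304.79998779296875, 261.8999938964844], [325.8999938964844, 256.8999938964844], [326.79998779296875, 252.3000030517578]]
tile predicted side px of top corners [[296.9, 156.9], [297.7, 163.7], [280.0, 164.8], [279.7, 158.0]]
pile predicted side px of top corners [[321.7, 240.2], [327.0, 251.8], [304.1, 256.9], [299.4, 245.0]]
hub [542. 252.  60.]
yellow [319. 230.   0.]
bearing [404. -12.  18.]
jar [742.  -6.  85.]
tin [ 766. -155.   20.]
sd handle [ 447. -460.   10.]
wrench a [441. 436.   5.]
tray [883.  -0.  30.]
```

Heights agree to within about 4 mm across the views, with a common side-view bias of about 1 px. Sizes come out right (65x49 and 66x49). The tile centre is at (447,249) with a yaw of 3.9°, and the pile is at (526,-212) with a yaw of 14.6°. I'll turn the tool first.

```bash
cat >> h.py <<'E'
from scipy.spatial.transform import Rotation as Ro
def to(x,y,z,yaw):   # yaw: world angle of tool y (deg); prints shift in tool axes & turn
    o=ctrl.get_obs(); R=Ro.from_rotvec(o['orientation']); a=np.radians(yaw)
    G=Ro.from_matrix(np.c_[[-np.sin(a),np.cos(a),0],[np.cos(a),np.sin(a),0],[0,0,-1]]) if 0 else Ro.from_matrix(np.array([[-np.sin(a),np.cos(a),0],[np.cos(a),np.sin(a),0],[0,0,-1]]))
    d=np.array([x,y,z])-o['ee_pos']; m=R.as_matrix()
    print('t',o['t'],'at',o['ee_pos'].round(1),'yaw',round(np.degrees(np.arctan2(m[1,1],m[0,1])),2),'tilt',round(np.degrees(np.arccos(-m[2,2])),2),'w',round(o['width'],1),'gf',round(o['grasp_force'],1),'F',o['ft_force'].round(1))
    print('shift now-axes',R.inv().apply(d).round(1),'turn',(R.inv()*G).as_rotvec().round(4),'shift after turn',G.inv().apply(d).round(1))
E
python3 -c "
from h import *
to(447.2,248.6,80,3.9)"
python3 -m pendant '{"grip":[1,1,1,1,1,1,1,1,1,1],"linear":[[0,0,0],[0,0,0],[0,0,0],[0,0,0],[0,0,0],[0,0,0],[0,0,0],[0,0,0],[0,0,0],[0,0,0]],"angular":[[0,0,0.115],[0,0,0.115],[0,0,0.115],[0,0,0.115],[0,0,0.115],[0,0,0.115],[0,0,0.115],[0,0,0.115],[0,0,0.115],[0,0,0.115]]}'
python3 -c "
from h import *
to(447.2,248.6,80,3.9)"
```

```text
t 0.1 at [216.3 585.8 182.6] yaw 69.73 tilt 0.08 w 87.5 gf 0.0 F [-1.1  0.3 -0.7]
shift now-axes [-333.4 -236.2  102.9] turn [-1.2000e-03  8.0000e-04  1.1489e+00] shift after turn [-352.1  207.4  102.6]
t: 0.93
ee_pos: [216.4, 585.9, 182.8]
orientation: [2.152, 2.288, -0.001]
ft_force: [-0.5, -0.2, 0.1]
width: 88.1
grasp_force: 0.0
t 0.9333 at [216.4 585.9 182.8] yaw 3.51 tilt 0.06 w 88.1 gf 0.0 F [-0.5 -0.2  0.1]
shift now-axes [-350.7  209.8  103. ] turn [-0.0004  0.0009 -0.0067] shift after turn [-352.2  207.3  102.8]
```

```bash
python3 -m pendant '{"grip":[1,1,1,1,1,1,1,1,1,1,1,1],"linear":[[-32,19,0],[-32,19,0],[-32,19,0],[-32,19,0],[-32,19,0],[-32,19,0],[-32,19,0],[-32,19,0],[-32,19,20],[-32,19,20],[-31,18,30],[0,0,32]],"angular":[[0,0,-0.006],[0,0,0],[0,0,0],[0,0,0],[0,0,0],[0,0,0],[0,0,0],[0,0,0],[0,0,0],[0,0,0],[0,0,0],[0,0,0]]}'
python3 - <<'E'
from h import *
ctrl.get_image('top')
to(447.2,248.6,24.5,3.9)
T=ctrl.get_image('top');S=ctrl.get_image('side')
for n,i in(('top',T),('side',S)): cv2.imwrite(f'pics/{n}1.png',i[:,:,::-1])
k=lambda im,x,y,w,h:cv2.resize(im[y:y+h,x:x+w],(400,300),interpolation=cv2.INTER_CUBIC)
cv2.imwrite('pics/crop1.png',np.hstack([k(T,180,185,120,90),k(S,230,100,120,90)])[:,:,::-1])
print(proj('top',ctrl.get_obs()['ee_pos']),proj('side',ctrl.get_obs()['ee_pos']))
E
```

```text
t: 1.93
ee_pos: [450.2, 252.1, 85.3]
orientation: [2.142, 2.295, 0.005]
ft_force: [0.9, 0.0, 0.6]
width: 87.7
grasp_force: 0.0
t 1.9833 at [444.9 251.3  79.1] yaw 3.94 tilt 0.39 w 88.1 gf 0.0 F [-1.6  0.1 -4.4]
shift now-axes [-2.7  2.4 54.6] turn [-0.0061  0.003   0.0007] shift after turn [-2.9  2.1 54.6]
[[228.88096973 231.06587542]] [[287.28691343 148.14503678]]
```

View pics/crop1.png

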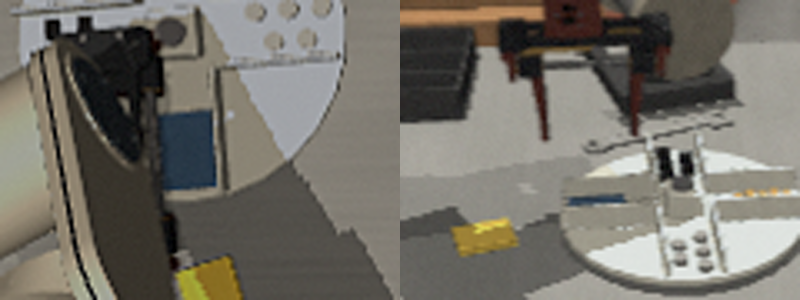

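The tile in the bin is visible left of the wall. The side-view fingertips are at about (274,142) and (301,140), higher than the TCP projection at (287,148). I'll check this before descending.

```bash
python3 - <<'E'
from h import *
o=ctrl.get_obs();R=Ro.from_rotvec(o['orientation'])
S=ctrl.get_image('side');T=ctrl.get_image('top');print(o['ee_pos'],o['t'])
im=cv2.resize(S[90:180,240:340],(600,540),interpolation=cv2.INTER_CUBIC)
for z in(0,-19,-80):
    for y in(-44,0,44):
        q=((proj('side',o['ee_pos']+R.apply([0,y,z]))[0]-[240,90]+.5)*6).astype(int);cv2.circle(im,q.tolist(),3,(0,255,0),-1); 
cv2.imwrite('pics/s2.png',im[:,:,::-1])
E
```

```text
[444.81742603 253.87433752  83.32434988] 2.0833
```

View pics/s2.png

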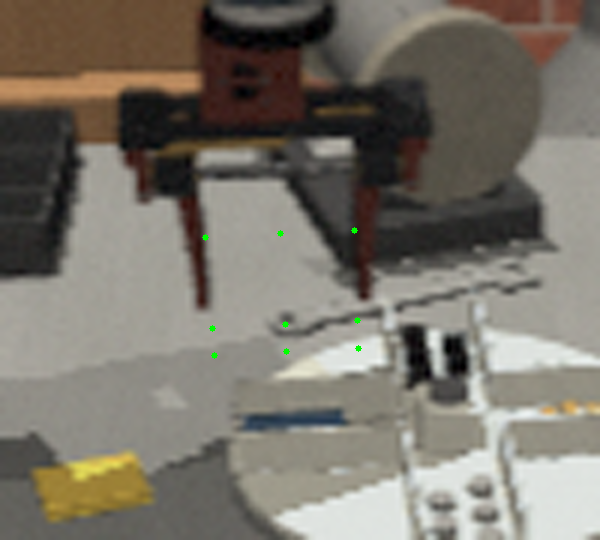

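```bash
python3 -m pendant '{"grip":[1,1,1,1],"linear":[[0,0,0],[0,0,0],[0,0,0],[0,0,0]],"angular":[[0,0,0],[0,0,0],[0,0,0],[0,0,0]]}'; python3 - <<'E'
from h import *
o=ctrl.get_obs();print(o['ee_pos'],o['qpos'].round(4),o['qvel'].round(3),o['t'])
S=ctrl.get_image('side');T=ctrl.get_image('top')
cv2.imwrite('pics/side3.png',S[:,:,::-1]);cv2.imwrite('pics/top3.png',T[:,:,::-1])
S0=cv2.imread('pics/side0.png')[:,:,::-1]
def red(im):
    h=cv2.cvtColor(np.ascontiguousarray(im),cv2.COLOR_RGB2HSV);m=cv2.inRange(h,(0,110,20),(10,255,140))|cv2.inRange(h,(172,110,20),(180,255,140))
    m[:,:200]=0;m[:,330:]=0;m[175:]=0
    c,_=cv2.findContours(m,cv2.RETR_EXTERNAL,cv2.CHAIN_APPROX_NONE)
    return [(k[:,0][k[:,0,1].argmax()].tolist(),cv2.boundingRect(k)) for k in c if cv2.contourArea(k)>8]
print('now',red(S)); print('start',red(S0), proj('side',[[216.5,586.3,183.3]]))
a=np.radians(3.9)
print('pred now',proj('side',[o['ee_pos']+s*44*np.array([np.cos(a),np.sin(a),0]) for s in(-1,1)]))
E
```

```text
t: 2.52
ee_pos: [446.9, 256.1, 86.1]
orientation: [2.137, 2.302, 0.003]
ft_force: [-0.0, -0.1, 0.1]
width: 87.6
grasp_force: 0.0
[446.87314082 256.09958179  86.07641838] [0.4973 0.4055 1.9404 0.     0.7938 0.4233] [-0.005  0.007  0.003 -0.002 -0.002 -0.   ] 2.5167
now [([273, 134], (270, 122, 4, 13)), ([301, 138], (300, 120, 3, 19)), ([200, 114], (200, 112, 7, 3)), ([200, 110], (200, 105, 10, 6)), ([207, 102], (207, 98, 6, 5)), ([200, 102], (200, 98, 5, 5)), ([275, 109], (273, 91, 18, 19)), ([200, 95], (200, 91, 15, 5)), ([324, 93], (315, 89, 15, 5)), ([205, 88], (204, 83, 11, 6)), ([323, 86], (321, 81, 9, 6)), ([314, 86], (313, 81, 6, 6)), ([200, 80], (200, 75, 13, 6)), ([310, 78], (309, 73, 21, 6)), ([202, 72], (201, 67, 11, 6)), ([298, 71], (297, 66, 22, 6)), ([321, 70], (321, 65, 9, 6)), ([200, 64], (200, 59, 10, 6)), ([303, 63], (303, 58, 4, 6)), ([310, 63], (309, 57, 21, 7)), ([200, 56], (200, 51, 10, 6)), ([321, 54], (321, 49, 9, 6)), ([305, 54], (305, 49, 14, 6)), ([200, 48], (200, 42, 8, 7)), ([309, 46], (309, 41, 21, 6)), ([303, 46], (299, 41, 7, 6)), ([200, 39], (200, 33, 
[... 1519 characters left out ...]
[296, 38], (296, 32, 23, 7)), ([282, 38], (282, 32, 12, 7)), ([207, 30], (206, 24, 9, 7)), ([200, 30], (200, 24, 5, 7)), ([309, 29], (308, 23, 22, 7)), ([283, 29], (283, 23, 23, 7)), ([235, 18], (234, 15, 8, 4)), ([200, 21], (200, 15, 14, 7)), ([295, 20], (295, 14, 24, 7)), ([282, 20], (269, 14, 24, 7)), ([244, 18], (243, 14, 24, 5)), ([321, 20], (321, 13, 9, 8)), ([204, 12], (203, 9, 8, 4)), ([256, 11], (256, 5, 24, 7)), ([239, 11], (239, 5, 15, 7)), ([309, 11], (308, 4, 22, 8)), ([282, 11], (282, 4, 24, 8)), ([295, 1], (295, 0, 24, 2)), ([269, 2], (268, 0, 24, 3)), ([242, 2], (242, 0, 24, 3))] [[233.64211203  89.05896203]]
pred now [[275.83298602 147.8349959 ]
 [299.74710811 146.52624364]]
```

```bash
python3 -m pendant '{"grip":[-1,-1,-1,-1,-1,-1,-1,-1,-1],"linear":[[0,0,0],[0,0,0],[0,0,0],[0,0,0],[0,0,0],[0,0,0],[0,0,0],[0,0,0],[0,0,0]],"angular":[[0,0,0],[0,0,0],[0,0,0],[0,0,0],[0,0,0],[0,0,0],[0,0,0],[0,0,0],[0,0,0]]}'; python3 -c "
from h import *
cv2.imwrite('pics/side4.png',ctrl.get_image('side')[:,:,::-1])"
python3 -m pendant '{"grip":[0.7,0.7,0.7,0.7,0.7,0.7,0.7],"linear":[[0,0,0],[0,0,0],[0,0,0],[0,0,0],[0,0,0],[0,0,0],[0,0,0]],"angular":[[0,0,0],[0,0,0],[0,0,0],[0,0,0],[0,0,0],[0,0,0],[0,0,0]]}'
python3 - <<'E'
from h import *
cv2.imwrite('pics/side5.png',ctrl.get_image('side')[:,:,::-1])
o=ctrl.get_obs();R=Ro.from_rotvec(o['orientation']);print(proj('side',[0,0,0]),proj('top',[0,0,0]))
L=[]
for k in(3,4,5):
    S=cv2.imread(f'pics/side{k}.png');im=cv2.resize(S[95:165,250:320],(266,266),interpolation=cv2.INTER_CUBIC)
    q=((proj('side',o['ee_pos'])[0]-[250,95]+.5)*3.8).astype(int);cv2.circle(im,q.tolist(),3,(0,255,0),-1);L.append(im)
T=cv2.imread('pics/top3.png')
cv2.imwrite('pics/cmp.png',np.vstack([np.hstack(L),np.hstack([cv2.resize(T[180:270,170:290],(399,300)),cv2.resize(T[310:400,270:390],(399,300))])]))
E
```

```text
t: 3.37
ee_pos: [446.6, 255.3, 85.1]
orientation: [2.139, 2.301, -0.0]
ft_force: [-0.5, 0.6, -0.5]
width: 31.4
grasp_force: 0.0
t: 4.0
ee_pos: [446.6, 255.3, 85.1]
orientation: [2.139, 2.301, 0.0]
ft_force: [0.2, 0.4, -0.4]
width: 70.5
grasp_force: 0.0
[[149.91929551 212.50981714]] [[328.98915549 387.57234975]]
```

View pics/cmp.png

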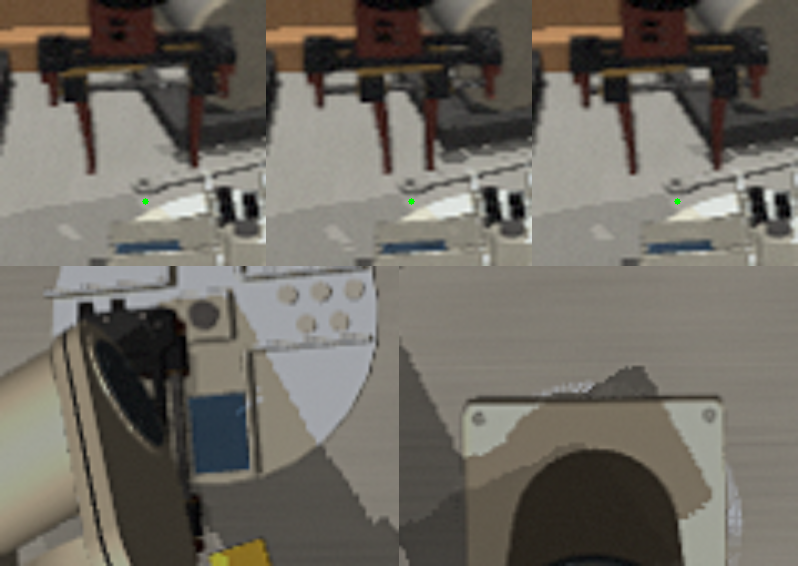

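In cmp.png the jaw slides in parallel, with tips near side row 139-141 at every opening. The TCP predicts row 148. The base and tile fit the calibration, so I'll go down carefully and check by contact and picture.

```bash
python3 -c "
from h import *
to(447.2,248.6,40,3.9)"; python3 -m pendant '{"grip":[1,1,1,1,1,1,1,1,1,1],"linear":[[-3,0,0],[-3.5,0,0],[0,0,10],[0,0,10],[0,0,10],[0,0,8],[0,0,7],[0,0,0],[0,0,0],[0,0,0]],"angular":[[0,0,0],[0,0,0.008],[0,0,0],[0,0,0],[0,0,0],[0,0,0],[0,0,0],[0,0,0],[0,0,0],[0,0,0]]}'; python3 - <<'E'
from h import *
to(447.2,248.6,25,3.9)
o=ctrl.get_obs()
T=cv2.cvtColor(ctrl.get_image('top'),cv2.COLOR_RGB2BGR);S=cv2.cvtColor(ctrl.get_image('side'),cv2.COLOR_RGB2BGR)
a=cv2.resize(S[100:190,240:340],(440,396),interpolation=cv2.INTER_CUBIC)
q=((proj('side',o['ee_pos'])[0]-[240,100]+.5)*4.4).astype(int);cv2.circle(a,q.tolist(),3,(0,255,0),-1)
b=cv2.resize(T[185:275,190:270],(352,396),interpolation=cv2.INTER_CUBIC)
q=((proj('top',o['ee_pos'])[0]-[190,185]+.5)*4.4).astype(int);cv2.circle(b,q.tolist(),3,(0,255,0),-1)
cv2.imwrite('pics/low.png',np.hstack([a,b]))
E
```

```text
t 4.05 at [446.6 255.3  85.1] yaw 4.18 tilt 0.0 w 73.0 gf 0.0 F [ 0.  -0.   0.4]
shift now-axes [-6.8  0.1 45.1] turn [0.    0.    0.005] shift after turn [-6.8  0.2 45.1]
t: 4.88
ee_pos: [447.2, 248.9, 40.1]
orientation: [2.148, 2.292, 0.0]
ft_force: [-0.3, 1.0, 0.2]
width: 87.5
grasp_force: 0.0
t 4.8833 at [447.2 248.9  40.1] yaw 3.73 tilt 0.0 w 87.5 gf 0.0 F [-0.3  1.   0.2]
shift now-axes [-0.3 -0.  15.1] turn [ 0.    -0.    -0.003] shift after turn [-0.3 -0.  15.1]
```

View pics/low.png

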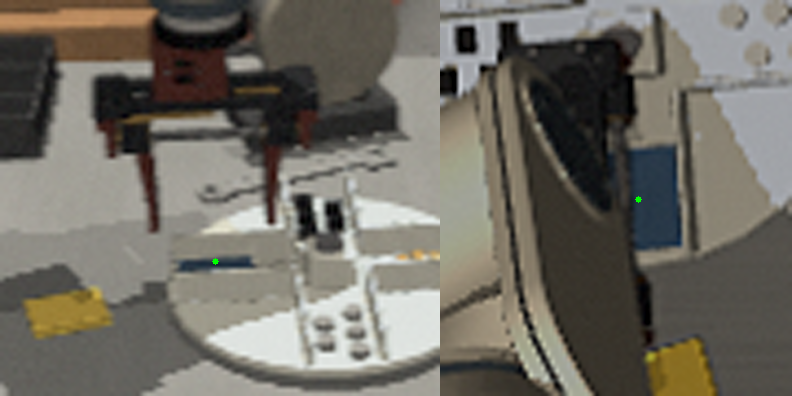

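The visible tips are still about 7 px (roughly 28 mm) above the TCP. The top view also shows the finger edges shifted left, as they would be if the fingers were higher. I'll descend to TCP z=25 and close to test.

```bash
python3 -m pendant '{"grip":[1,1,1,1,1,0.4,0.4,0.4,0.4],"linear":[[0,0,5],[0,0,5],[0,0,5],[0,0,0],[0,0,0],[0,0,0],[0,0,0],[0,0,0],[0,0,0]],"angular":[[0,0,0],[0,0,0],[0,0,0],[0,0,0],[0,0,0],[0,0,0],[0,0,0],[0,0,0],[0,0,0]]}'; python3 -c "
from h import *
to(447.2,248.6,25,3.9)"
```

```text
t: 5.73
ee_pos: [447.2, 248.9, 25.2]
orientation: [2.148, 2.292, 0.001]
ft_force: [0.5, -0.2, 0.7]
width: 64.7
grasp_force: 0.0
t 5.7333 at [447.2 248.9  25.2] yaw 3.72 tilt 0.02 w 64.7 gf 0.0 F [ 0.5 -0.2  0.7]
shift now-axes [-0.3 -0.   0.2] turn [ 0.0003 -0.0002 -0.0031] shift after turn [-0.3 -0.   0.2]
```

```bash
python3 -m pendant '{"grip":[0.3,0.3,0.3,0.3],"linear":[[0,0,0],[0,0,0],[0,0,0],[0,0,0]],"angular":[[0,0,0],[0,0,0],[0,0,0],[0,0,0]]}'
```

```text
t: 6.07
ee_pos: [447.1, 248.9, 25.1]
orientation: [2.148, 2.292, 0.0]
ft_force: [-0.7, -0.2, 0.4]
width: 56.9
grasp_force: 0.0
```

The jaws closed to 57 mm with no contact, so the tips really are well above the TCP reading. I'll open to 76 mm and find the bin floor with guarded steps.

```bash
cat > guard.py <<'E'
import sys,time
from workcell import ctrl
o=ctrl.get_obs();f=o['ft_force'];print('z',o['ee_pos'][2].round(1),'F',f.round(1))
sys.exit(bool(abs(f[2])>float(sys.argv[1])))
E
python3 -m pendant '{"grip":[0.73,0.73,0.73,0.73,0.73,0.73,0.73],"linear":[[0,0,0],[0,0,0],[0,0,0],[0,0,4],[0,0,6],[0,0,6],[0,0,0]],"angular":[[0,0,0],[0,0,0],[0,0,0],[0,0,0],[0,0,0],[0,0,0],[0,0,0]]}'|grep -E 'ee_pos|force|width' && python3 guard.py 4 &&
python3 -m pendant '{"grip":[0.73,0.73],"linear":[[0,0,3],[0,0,0]],"angular":[[0,0,0],[0,0,0]]}'>/dev/null && python3 guard.py 4 &&
python3 -m pendant '{"grip":[0.73,0.73],"linear":[[0,0,3],[0,0,0]],"angular":[[0,0,0],[0,0,0]]}'>/dev/null && python3 guard.py 4 &&
python3 -m pendant '{"grip":[0.73,0.73],"linear":[[0,0,2],[0,0,0]],"angular":[[0,0,0],[0,0,0]]}'>/dev/null && python3 guard.py 4 &&
python3 -m pendant '{"grip":[0.73,0.73],"linear":[[0,0,2],[0,0,0]],"angular":[[0,0,0],[0,0,0]]}'>/dev/null && python3 guard.py 4 &&
python3 -m pendant '{"grip":[0.73,0.73],"linear":[[0,0,2],[0,0,0]],"angular":[[0,0,0],[0,0,0]]}'>/dev/null && python3 guard.py 4 &&
python3 -m pendant '{"grip":[0.73,0.73],"linear":[[0,0,2],[0,0,0]],"angular":[[0,0,0],[0,0,0]]}'>/dev/null && python3 guard.py 4 &&
python3 -m pendant '{"grip":[0.73,0.73],"linear":[[0,0,2],[0,0,0]],"angular":[[0,0,0],[0,0,0]]}'>/dev/null && python3 guard.py 4
```

```text
ee_pos: [446.1, 248.3, 7.7]
ft_force: [0.2, -0.4, -1.2]
width: 76.0
grasp_force: 0.0
z 7.7 F [ 0.2 -0.4 -1.2]
z 5.4 F [ 0.5  0.2 -0.4]
z 2.8 F [ 0.1 -0.1  0.2]
z 0.9 F [-0.3  0.   0.4]
z -1.1 F [ 0.7 -0.8  0.2]
z -3.1 F [-0.2 -0.1 -0.1]
z -5.2 F [-0.7  0.8 -0.6]
z -7.2 F [ 0.  -0.7 -0.2]
```

```bash

python3 -m pendant '{"grip":[0.73,0.73],"linear":[[0,0,2],[0,0,0]],"angular":[[0,0,0],[0,0,0]]}'>/dev/null && python3 guard.py 4 &&
python3 -m pendant '{"grip":[0.73,0.73],"linear":[[0,0,1],[0,0,0]],"angular":[[0,0,0],[0,0,0]]}'>/dev/null && python3 guard.py 4 &&
python3 -m pendant '{"grip":[0.73,0.73],"linear":[[0,0,1],[0,0,0]],"angular":[[0,0,0],[0,0,0]]}'>/dev/null && python3 guard.py 4 &&
python3 -m pendant '{"grip":[0.73,0.73],"linear":[[0,0,1],[0,0,0]],"angular":[[0,0,0],[0,0,0]]}'>/dev/null && python3 guard.py 4
python3 - <<'E'
from h import *
o=ctrl.get_obs()
print(o['t'],o['qpos'].round(4),o['joint_torque'].round(1))
S=cv2.cvtColor(ctrl.get_image('side'),cv2.COLOR_RGB2BGR)
a=cv2.resize(S[110:200,230:350],(800,600),interpolation=cv2.INTER_CUBIC)
cv2.imwrite('pics/low2.png',a)
E
```

```text
z -9.2 F [ 0.2  0.1 -0.7]
z -10.0 F [-0.5 -0.8  0.1]
z -11.0 F [1.  0.2 1.2]
z -12.0 F [ 0.4  0.2 -0.4]
8.4833 [0.4847 0.5785 1.9771 0.     0.5861 0.4197] [  0.  -50.3 -14.3   0.   -0.    0. ]
```

View pics/low2.png

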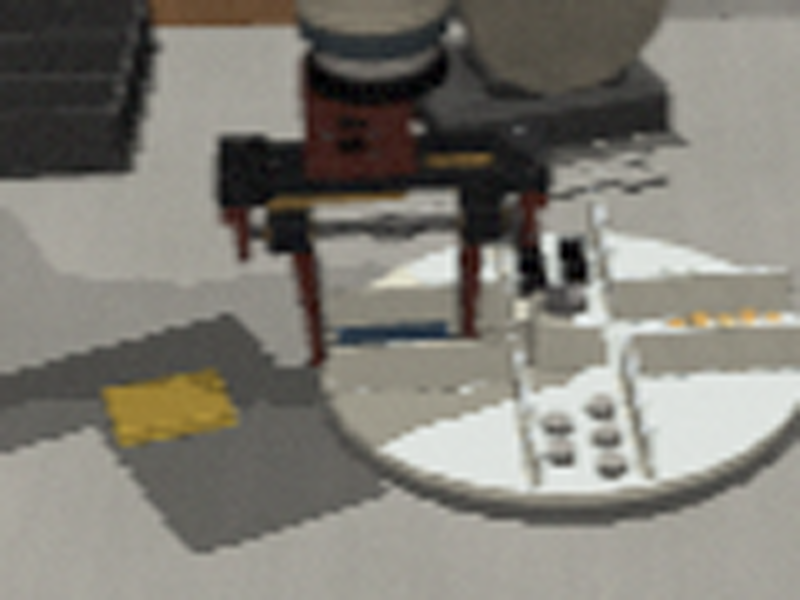

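The fingers now straddle the tile, whose top is at about (389,332) in the crop and whose left tip is at (318,362). I'll close.

```bash
python3 -m pendant '{"grip":[0.4,0.4,0.2,0.2,0.2,0.2,0.2,0.2],"linear":[[0,0,0],[0,0,0],[0,0,0],[0,0,0],[0,0,0],[0,0,0],[0,0,0],[0,0,0]],"angular":[[0,0,0],[0,0,0],[0,0,0],[0,0,0],[0,0,0],[0,0,0],[0,0,0],[0,0,0]]}'; python3 -c "
from h import *
for z in (14,18,22,26): print(z,proj('side',[[408,246,z]]))"
```

```text
t: 9.2
ee_pos: [447.1, 248.9, -11.9]
orientation: [2.148, 2.292, 0.0]
ft_force: [0.5, 1.1, -0.2]
width: 64.4
grasp_force: 30.0
14 [[278.40461267 165.4920533 ]]
18 [[278.33498582 164.59061322]]
22 [[278.26513571 163.68614663]]
26 [[278.19506132 162.77863897]]
```

Gripped at 64.4 mm and 30 N. The tile's underside is at 22 mm when TCP z = -11.9, so the bench corresponds to TCP z of about -34. I'll lift.

```bash
python3 -m pendant '{"grip":[0.2,0.2,0.2,0.2,0.2,0.2,0.2,0.2,0.2,0.2,0.2],"linear":[[0,0,-2],[0,0,-4],[0,0,-7],[0,0,-9],[0,0,-9],[0,0,-9],[0,0,-9],[0,0,-9],[0,0,-7],[0,0,-5],[0,0,0]],"angular":[[0,0,0],[0,0,0],[0,0,0],[0,0,0],[0,0,0],[0,0,0],[0,0,0],[0,0,0],[0,0,0],[0,0,0],[0,0,0]]}' && python3 -m pendant '{"grip":[0.2,0.2,0.2,0.2,0.2,0.2,0.2,0.2,0.2,0.2,0.2,0.2],"linear":[[-10,0,0],[-18,1,0],[-21,2,0],[-21,2,0],[-21,2,0],[-21,2,0],[-21,2,0],[-21,2,0],[-21,2,0],[-18,0,0],[-12,0,0],[0,0,0]],"angular":[[0,0,0],[0,0,0],[0,0,0],[0,0,0],[0,0,0],[0,0,0],[0,0,0],[0,0,0],[0,0,0],[0,0,0],[0,0,0],[0,0,0]]}'; python3 - <<'E'
from h import *
to(475,45,-34,3.9)
T=ctrl.get_image('top');S=ctrl.get_image('side')
for n,i in(('top',T),('side',S)): cv2.imwrite(f'pics/{n}6.png',i[:,:,::-1])
o=ctrl.get_obs()['ee_pos']; z0=o[2]+33.9
for n,i in(('top',T),('side',S)):
    u=proj(n,[o[0],o[1],z0+5])[0]; print(n,u)
    for c in blobs(i,25):
        r=cv2.minAreaRect(c)
        if np.hypot(*(np.array(r[0])-u))<40: print(np.round(r[0],1),np.round(r[1],1))
E
```

```text
t: 10.12
ee_pos: [447.7, 249.2, 59.3]
orientation: [2.148, 2.292, 0.003]
ft_force: [-0.5, 0.6, -0.9]
width: 64.4
grasp_force: 30.0
t: 11.12
ee_pos: [474.6, 42.9, 57.5]
orientation: [-2.15, -2.289, 0.002]
ft_force: [0.1, -0.1, -1.2]
width: 64.1
grasp_force: 30.0
t 11.1167 at [474.6  42.9  57.5] yaw 3.59 tilt 0.09 w 64.1 gf 30.0 F [ 0.1 -0.1 -1.2]
shift now-axes [ 2.1  0.6 91.5] turn [-0.0015  0.0004 -0.0054] shift after turn [ 2.1  0.5 91.5]
top [307.48388639 218.02579419]
side [294.74555344 176.66346513]
[294.5 177.5] [ 9. 19.]
```

The tile is held, and the side blob at (294.5,177.5) matches the predicted (294.7,176.7). I'll lower it with a guarded finish.

```bash
python3 -m pendant '{"grip":[0.2,0.2,0.2,0.2,0.2,0.2,0.2,0.2,0.2,0.2,0.2,0.2],"linear":[[0,0,6],[0,0,10],[0,0,10],[0,0,10],[0,0,10],[0,0,10],[0,0,10],[0,0,9],[0,0,6],[0,0,4],[0,0,2],[0,0,0]],"angular":[[0,0,0],[0,0,0],[0,0,0],[0,0,0],[0,0,0],[0,0,0],[0,0,0],[0,0,0],[0,0,0],[0,0,0],[0,0,0],[0,0,0]]}'|grep -E "ee_pos|force|width" && python3 guard.py 3 &&
python3 -m pendant '{"grip":[0.2,0.2],"linear":[[0,0,1.5],[0,0,0]],"angular":[[0,0,0],[0,0,0]]}'>/dev/null && python3 guard.py 3 &&
python3 -m pendant '{"grip":[0.2,0.2],"linear":[[0,0,1],[0,0,0]],"angular":[[0,0,0],[0,0,0]]}'>/dev/null && python3 guard.py 3 &&
python3 -m pendant '{"grip":[0.2,0.2],"linear":[[0,0,1],[0,0,0]],"angular":[[0,0,0],[0,0,0]]}'>/dev/null && python3 guard.py 3 &&
python3 -m pendant '{"grip":[0.2,0.2],"linear":[[0,0,1],[0,0,0]],"angular":[[0,0,0],[0,0,0]]}'>/dev/null && python3 guard.py 3 &&
python3 -m pendant '{"grip":[0.2,0.2],"linear":[[0,0,0.5],[0,0,0]],"angular":[[0,0,0],[0,0,0]]}'>/dev/null && python3 guard.py 3
```

```text
ee_pos: [475.2, 45.2, -29.2]
ft_force: [-0.3, -0.4, -1.9]
width: 64.3
grasp_force: 30.0
z -29.2 F [-0.3 -0.4 -1.9]
z -30.2 F [ 0.5  0.5 -0.9]
z -31.2 F [-0.4  0.2 -0.5]
z -32.4 F [-0.2 -0.4 -1.1]
z -33.5 F [ 0.4  0.5 -0.9]
z -33.9 F [ 1.1 -0.2 -0.4]
```

```bash

python3 -m pendant '{"grip":[0.2,0.2],"linear":[[0,0,0.5],[0,0,0]],"angular":[[0,0,0],[0,0,0]]}'>/dev/null && python3 guard.py 3 &&
python3 -m pendant '{"grip":[0.2,0.2],"linear":[[0,0,0.5],[0,0,0]],"angular":[[0,0,0],[0,0,0]]}'>/dev/null && python3 guard.py 3 &&
python3 -m pendant '{"grip":[0.2,0.2],"linear":[[0,0,0.5],[0,0,0]],"angular":[[0,0,0],[0,0,0]]}'>/dev/null && python3 guard.py 3 &&
python3 -m pendant '{"grip":[0.2,0.2],"linear":[[0,0,0.5],[0,0,0]],"angular":[[0,0,0],[0,0,0]]}'>/dev/null && python3 guard.py 3
python3 - <<'E'
from h import *
S=ctrl.get_image('side');T=ctrl.get_image('top')
for n,i in(('top',T),('side',S)): cv2.imwrite(f'pics/{n}7.png',i[:,:,::-1])
o=ctrl.get_obs()['ee_pos']
for n,i in(('top',T),('side',S)):
  for z in (0,10,20):
    u=proj(n,[o[0],o[1],z])[0]; print(n,z,u)
  for c in blobs(i,25):
        r=cv2.minAreaRect(c)
        if np.hypot(*(np.array(r[0])-u))<40: print(np.round(r[0],1),np.round(r[1],1),cv2.approxPolyDP(c,1.5,True)[:,0].tolist())
E
```

```text
z -33.9 F [-1.8 -0.2  7.3]
top 0 [309.27151375 218.15781455]
top 10 [309.07770846 218.12312586]
top 20 [308.88052551 218.08783177]
side 0 [296.06413605 200.27673546]
side 10 [295.95178453 197.92005997]
side 20 [295.83841181 195.54100839]
[296. 200.] [10. 18.] [[287, 196], [288, 205], [305, 204], [305, 195]]
```

Contact at TCP z = -33.9 with 7 N, exactly where the bench was expected. I'll release and rise.

```bash
python3 -m pendant '{"grip":[0.6,1,1,1,1,1],"linear":[[0,0,0],[0,0,0],[0,0,0],[0,0,0],[0,0,0],[0,0,0]],"angular":[[0,0,0],[0,0,0],[0,0,0],[0,0,0],[0,0,0],[0,0,0]]}' && python3 -m pendant '{"grip":[1,1,1,1,1,1,1,1,1],"linear":[[0,0,-5],[0,0,-12],[0,0,-15],[0,0,-15],[0,0,-15],[0,0,-10],[0,0,-5],[0,0,0],[0,0,0]],"angular":[[0,0,0],[0,0,0],[0,0,0],[0,0,0],[0,0,0],[0,0,0],[0,0,0],[0,0,0],[0,0,0]]}'
python3 - <<'E'
from h import *
T=ctrl.get_image('top');S=ctrl.get_image('side')
for n,i in(('top',T),('side',S)): cv2.imwrite(f'pics/{n}8.png',i[:,:,::-1])
for n,i in(('top',T),('side',S)):
  for c in blobs(i,25):
        r=cv2.minAreaRect(c)
        if r[0][0]>250 : print(n,np.round(r[0],1),np.round(r[1],1),cv2.approxPolyDP(c,1.5,True)[:,0].tolist())
c=fine(S,275,185,42,32); print(rect_on('side',c,10),cv2.approxPolyDP(c.reshape(-1,1,2),1.2,True)[:,0].tolist())
to(475,45,-34,-86.1)
E
```

```text
t: 13.82
ee_pos: [475.3, 45.2, -34.5]
orientation: [-2.148, -2.292, 0.0]
ft_force: [-0.3, 0.1, 0.1]
width: 88.0
grasp_force: 0.0
t: 14.57
ee_pos: [475.3, 45.3, 42.6]
orientation: [2.148, 2.292, 0.0]
ft_force: [0.5, 0.2, 0.2]
width: 87.8
grasp_force: 0.0
top [401.7 197.6] [23.  17.1] [[407, 185], [391, 189], [397, 210], [412, 206]]
top [272.7 118.5] [34.5 34.1] [[257, 102], [255, 134], [289, 136], [290, 102]]
side [313.7 251.8] [16.1 24.3] [[321, 243], [302, 247], [302, 255], [305, 261], [325, 257], [326, 251]]
side [296.  199.7] [10.  17.9] [[287, 196], [288, 205], [305, 204], [304, 195]]
side [376. 181.] [16. 28.] [[362, 173], [364, 189], [369, 189], [370, 185], [377, 181], [387, 183], [390, 189], [387, 173]]
(array([475.7,  35.8]), array([66., 61.]), 5.11) [[304.6875, 194.5625], [286.3125, 195.3125], [286.8125, 204.9375], [305.8125, 204.1875]]
t 14.6667 at [474.8  45.2  42. ] yaw 3.72 tilt 0.07 w 87.9 gf 0.0 F [-0.2 -0.8 -0. ]
shift now-axes [-0.2  0.3 76. ] turn [-9.0000e-04  9.0000e-04  1.5677e+00] shift after turn [ 0.2  0.2 76. ]
```

```bash
python3 -m pendant '{"grip":[1,1,1,1,1,1,1,1,1,1,1,1],"linear":[[0,0,0],[0,0,0],[0,0,0],[0,0,0],[0,0,0],[0,0,0],[0,0,0],[0,0,0],[0,0,0],[0,0,0],[0,0,0],[0,0,0]],"angular":[[0,0,0.12],[0,0,0.12],[0,0,0.12],[0,0,0.12],[0,0,0.12],[0,0,0.12],[0,0,0.12],[0,0,0.12],[0,0,0.12],[0,0,0.12],[0,0,0.12],[0,0,0.12]]}'>/dev/null; python3 -m pendant '{"grip":[1,1,1,1],"linear":[[0,0,0],[0,0,0],[0,0,0],[0,0,0]],"angular":[[0,0,0.12],[0,0,0.01],[0,0,0],[0,0,0]]}'>/dev/null; python3 -c "
from h import *
to(475.3,45.2,-33,-86.3)"
```

```text
t 16.0 at [475.   45.2  42.2] yaw -86.04 tilt 0.05 w 87.9 gf 0.0 F [-0.1 -0.4  0.7]
shift now-axes [ 0.4  0.  75.1] turn [0.     0.0009 0.0046] shift after turn [ 0.3  0.  75.2]
```

```bash
python3 -m pendant '{"grip":[1,1,1,1,1,1,1,1,1,1,1],"linear":[[0.3,0,8],[0,0,12],[0,0,12],[0,0,12],[0,0,10],[0,0,8],[0,0,6],[0,0,4],[0,0,2.5],[0,0,0],[0,0,0]],"angular":[[0,0,0.004],[0,0,0],[0,0,0],[0,0,0],[0,0,0],[0,0,0],[0,0,0],[0,0,0],[0,0,0],[0,0,0],[0,0,0]]}'; python3 guard.py 3 && python3 -m pendant '{"grip":[0.4,0,-0.1,-0.1,-0.1,-0.1,-0.1,-0.1,-0.1],"linear":[[0,0,0],[0,0,0],[0,0,0],[0,0,0],[0,0,0],[0,0,0],[0,0,0],[0,0,0],[0,0,0]],"angular":[[0,0,0],[0,0,0],[0,0,0],[0,0,0],[0,0,0],[0,0,0],[0,0,0],[0,0,0],[0,0,0]]}'; python3 -c "
from h import *
to(475.3,45.2,-33,-86.3)"
```

```text
t: 16.92
ee_pos: [475.8, 45.3, -31.8]
orientation: [-3.14, -0.097, -0.0]
ft_force: [-0.4, 0.5, 0.3]
width: 87.7
grasp_force: 0.0
z -31.8 F [-0.4  0.5  0.3]
t: 17.67
ee_pos: [475.7, 45.2, -31.8]
orientation: [3.14, 0.097, 0.0]
ft_force: [0.1, -1.2, 1.7]
width: 47.4
grasp_force: 30.0
t 17.6667 at [475.7  45.2 -31.8] yaw -86.46 tilt 0.01 w 47.4 gf 30.0 F [ 0.1 -1.2  1.7]
shift now-axes [-0.4  0.   1.2] turn [ 0.     -0.0001 -0.0028] shift after turn [-0.4  0.   1.2]
```

Gripped by the long sides at 47.4 mm. The tile is now centred at a known position (475.3, 45.2, yaw 3.5°), so I'll release it and back off to calibrate the top camera against it.

```bash
python3 -m pendant '{"grip":[0.4,1,1,1,1,1,1,1,1,1],"linear":[[0,0,0],[0,0,0],[0,0,0],[0,0,0],[0,0,-8],[0,0,-14],[0,0,-14],[0,0,-14],[0,0,-14],[0,0,-12]],"angular":[[0,0,0],[0,0,0],[0,0,0],[0,0,0],[0,0,0],[0,0,0],[0,0,0],[0,0,0],[0,0,0],[0,0,0]]}' && python3 -m pendant '{"grip":[1,1,1,1,1,1,1,1,1,1],"linear":[[0,-20,0],[0,-30,0],[0,-30,0],[0,-30,0],[0,-30,0],[0,-30,0],[0,-20,0],[0,-10,0],[0,0,0],[0,0,0]],"angular":[[0,0,0],[0,0,0],[0,0,0],[0,0,0],[0,0,0],[0,0,0],[0,0,0],[0,0,0],[0,0,0],[0,0,0]]}'
python3 - <<'E'
from h import *
T=ctrl.get_image('top');S=ctrl.get_image('side')
for n,i in(('top',T),('side',S)): cv2.imwrite(f'pics/{n}9.png',i[:,:,::-1])
u=proj('top',[475.3,45.2,10])[0];x,y=(u-20).astype(int);ct=fine(T,x,y,40,40);cp=fine(T,380,175,45,45)
print('tile',rect_on('top',ct,10),'pile',rect_on('top',cp,25))
for c,z in((ct,10),(cp,25)):
    m=cv2.moments(plane('top',c,z)[:,:2].astype(np.float32).reshape(-1,1,2)); print('area centroid',m['m10']/m['m00'],m['m01']/m['m00'],abs(m['m00'])/48)
# stereo heights: corner correspondences (top-face corners of pile, far edge)
st=fine(S,275,185,42,32);sp=fine(S,295,235,40,35);ap=lambda c,e:cv2.approxPolyDP(c.reshape(-1,1,2),e,True)[:,0].round(1)
print(ap(ct,2).tolist(),ap(st,1.2).tolist(),ap(cp,2).tolist(),ap(sp,1.2).tolist())
E
```

```text
t: 18.5
ee_pos: [475.8, 45.3, 45.5]
orientation: [-3.14, -0.097, -0.001]
ft_force: [-0.4, -0.2, 0.7]
width: 87.7
grasp_force: 0.0
t: 19.33
ee_pos: [463.0, 244.6, 44.2]
orientation: [3.14, 0.099, -0.0]
ft_force: [-0.4, -0.4, -0.1]
width: 87.5
grasp_force: 0.0
tile (array([475.2,  45.8]), array([64.7, 48.4]), 3.59) pile (array([ 525.8, -212.5]), array([66.1, 49. ]), 14.52)
area centroid 475.2360206360449 45.88583311083722 62.39297105559914
area centroid 526.0377676883957 -212.59301387772013 64.06293131788455
[[316.1000061035156, 206.10000610351562], [299.70001220703125, 207.6999969482422], [302.1000061035156, 230.3000030517578], [318.20001220703125, 228.60000610351562]] [[304.70001220703125, 194.1999969482422], [286.70001220703125, 194.89999389648438], [287.3999938964844, 204.89999389648438], [305.6000061035156, 204.10000610351562]] [[406.70001220703125, 184.3000030517578], [390.79998779296875, 189.10000610351562], [397.29998779296875, 210.6999969482422], [413.29998779296875, 206.10000610351562]] [[321.6000061035156, 241.8000030517578], [300.6000061035156, 246.1999969482422], [304.8999938964844, 262.1000061035156], [326.1000061035156, 256.8999938964844], [326.79998779296875, 252.1999969482422]]
```

The top camera agrees with the arm to 0.6 mm. I'll return, regrasp and check the pile's height by stereo.

```bash
python3 -c "
from h import *
for a,b in(((299.7,207.7),(304.7,194.2)),((302.1,230.3),(286.7,194.9)),((390.8,189.1),(321.6,241.8)),((397.3,210.7),(300.6,246.2))): print(tri(a,b))"
python3 -m pendant '{"grip":[1,1,1,1,1,1,1,1,1,1,1],"linear":[[0,20,0],[0,30,0],[0,30,0],[0,30,0],[0,30,0],[0,30,0],[0,20,0],[0,10,0],[0,0,0],[0,0,0],[0,0,0]],"angular":[[0,0,0],[0,0,0],[0,0,0],[0,0,0],[0,0,0],[0,0,0],[0,0,0],[0,0,0],[0,0,0],[0,0,0],[0,0,0]]}'>/dev/null; python3 -c "
from h import *
to(475.3,45.2,-32,-86.45)"
```

```text
(array([505.1305359 ,  71.29306425,   5.39318852]), np.float64(0.23591017625374855))
(array([442.72812163,  65.58631406,   8.55424271]), np.float64(1.8631615697991468))
(array([ 550.81637823, -183.21618558,   21.33586636]), np.float64(0.8155658758202556))
(array([ 490.45715792, -199.18276539,   21.87396184]), np.float64(0.4072784685097811))
t 20.35 at [475.6  45.7  44.1] yaw -86.47 tilt 0.01 w 87.5 gf 0.0 F [ 0.7  0.8 -0.4]
shift now-axes [-0.3  0.5 76.1] turn [-0.0002  0.     -0.0004] shift after turn [-0.3  0.5 76.1]
```

Stereo gives tile top at about 7 mm and pile top at about 21.6 mm. With the common bias of 3 mm, that makes the pile top 25 mm, as expected. I'll grasp and lift.

```bash
python3 -m pendant '{"grip":[1,1,1,1,1,1,1,1,1,1,1],"linear":[[-0.3,0.5,8],[0,0,12],[0,0,12],[0,0,12],[0,0,10],[0,0,8],[0,0,6],[0,0,4],[0,0,3],[0,0,1],[0,0,0]],"angular":[[0,0,0],[0,0,0],[0,0,0],[0,0,0],[0,0,0],[0,0,0],[0,0,0],[0,0,0],[0,0,0],[0,0,0],[0,0,0]]}'>/dev/null; python3 guard.py 3 && python3 -m pendant '{"grip":[0.4,0,-0.1,-0.1,-0.1,-0.1,-0.1,-0.1,-0.1],"linear":[[0,0,0],[0,0,0],[0,0,0],[0,0,0],[0,0,0],[0,0,0],[0,0,0],[0,0,0],[0,0,0]],"angular":[[0,0,0],[0,0,0],[0,0,0],[0,0,0],[0,0,0],[0,0,0],[0,0,0],[0,0,0],[0,0,0]]}'; python3 -c "
from h import *
to(475.3,45.2,-32,-86.45)"
python3 -m pendant '{"grip":[-0.1,-0.1,-0.1,-0.1,-0.1,-0.1,-0.1,-0.1,-0.1,-0.1,-0.1],"linear":[[0,0,-3],[0,0,-6],[0,0,-10],[0,0,-13],[0,0,-13],[0,0,-13],[0,0,-13],[0,0,-12],[0,0,-10],[0,0,-7],[0,0,0]],"angular":[[0,0,0],[0,0,0],[0,0,0],[0,0,0],[0,0,0],[0,0,0],[0,0,-0.06],[0,0,-0.06],[0,0,-0.06],[0,0,-0.011],[0,0,0]]}'; python3 -c "
from h import *
to(525.9,-213.1,70,-75.5)"
```

```text
z -31.9 F [-0.6 -0.5  0.3]
t: 22.02
ee_pos: [475.4, 44.7, -31.8]
orientation: [3.14, 0.097, 0.0]
ft_force: [0.3, -0.7, 1.7]
width: 47.2
grasp_force: 30.0
t 22.0167 at [475.4  44.7 -31.8] yaw -86.46 tilt 0.01 w 47.2 gf 30.0 F [ 0.3 -0.7  1.7]
shift now-axes [-0.1 -0.5  0.2] turn [ 0.     -0.0001 -0.0001] shift after turn [-0.1 -0.5  0.2]
t: 22.93
ee_pos: [476.5, 44.8, 70.0]
orientation: [3.117, 0.395, 0.005]
ft_force: [0.6, -0.2, -0.7]
width: 46.9
grasp_force: 30.0
t 22.9333 at [476.5  44.8  70. ] yaw -75.57 tilt 0.18 w 46.9 gf 30.0 F [ 0.6 -0.2 -0.7]
shift now-axes [-1.640e+01  2.621e+02  1.000e-01] turn [ 0.0006 -0.0031 -0.0012] shift after turn [-16.7 262.1  -0. ]
```

```bash
python3 -m pendant '{"grip":[-0.1,-0.1,-0.1,-0.1,-0.1,-0.1,-0.1,-0.1,-0.1,-0.1,-0.1,-0.1],"linear":[[0,12,0],[-1,22,0],[-2,28,0],[-2,30,0],[-2,30,0],[-2,30,0],[-2,30,0],[-2,30,0],[-2,25,0],[-1,15,0],[0,10,0],[0,0,0]],"angular":[[0,0,0],[0,0,0],[0,0,0],[0,0,0],[0,0,0],[0,0,0],[0,0,0],[0,0,0],[0,0,0],[0,0,0],[0,0,0],[0,0,0]]}'>/dev/null;python3 -m pendant '{"grip":[-0.1,-0.1,-0.1,-0.1],"linear":[[0,0,0],[0,0,0],[0,0,0],[0,0,0]],"angular":[[0,0,0],[0,0,0],[0,0,0],[0,0,0]]}'>/dev/null; python3 -c "
from h import *
to(525.9,-213.1,-6.9,-75.5)"
```

```text
t 24.2667 at [ 525.3 -211.8   68.1] yaw -75.44 tilt 0.02 w 47.2 gf 30.0 F [-0.7 -0.9 -1.1]
shift now-axes [ 0.3  1.5 75. ] turn [-0.0003  0.0003  0.0011] shift after turn [ 0.3  1.4 75. ]
```

```bash
python3 -m pendant '{"grip":[-0.1,-0.1,-0.1,-0.1,-0.1,-0.1,-0.1,-0.1,-0.1,-0.1,-0.1],"linear":[[0.3,1.4,4],[0,0,7],[0,0,8],[0,0,8],[0,0,8],[0,0,8],[0,0,8],[0,0,7],[0,0,5],[0,0,3],[0,0,0]],"angular":[[0,0,0],[0,0,0],[0,0,0],[0,0,0],[0,0,0],[0,0,0],[0,0,0],[0,0,0],[0,0,0],[0,0,0],[0,0,0]]}'>/dev/null;python3 -m pendant '{"grip":[-0.1,-0.1],"linear":[[0,0,0],[0,0,0]],"angular":[[0,0,0],[0,0,0]]}'>/dev/null; python3 - <<'E'
from h import *
to(525.9,-213.1,-6.9,-75.5)
S=cv2.cvtColor(ctrl.get_image('side'),cv2.COLOR_RGB2BGR)
cv2.imwrite('pics/side10.png',S)
cv2.imwrite('pics/place.png',cv2.resize(S[205:275,265:365],(800,560),interpolation=cv2.INTER_CUBIC))
E
```

```text
t 25.35 at [ 526.3 -214.3    2.4] yaw -75.52 tilt 0.03 w 47.2 gf 30.0 F [-1.   0.3 -1.1]
shift now-axes [-0.1 -1.3  9.3] turn [ 0.0004 -0.0005 -0.0003] shift after turn [-0.1 -1.3  9.3]
```

View pics/place.png

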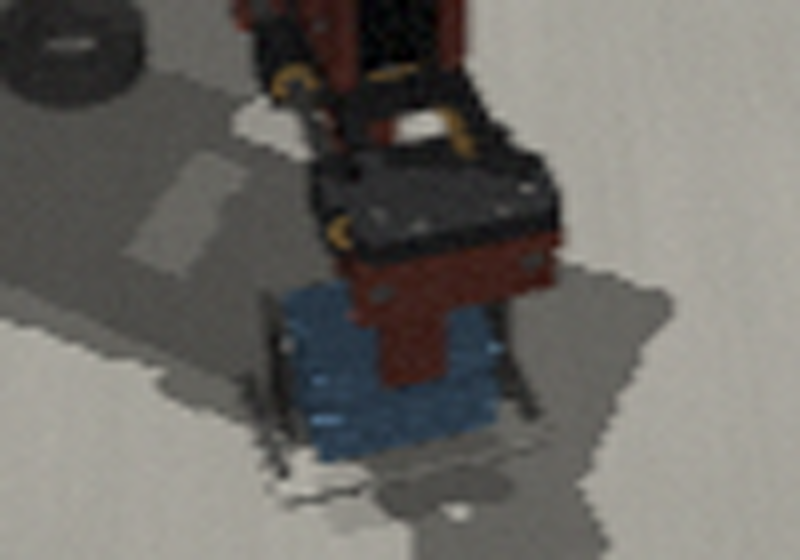

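The held tile (crop about (390,330)) sits between the cheeks, above and in line with the pile. Nothing is touching. I'll trim 1.2 mm and set it down with guarded steps.

```bash
python3 -m pendant '{"grip":[-0.1,-0.1,-0.1,-0.1],"linear":[[0,-1.2,2],[0,0,3],[0,0,2],[0,0,0]],"angular":[[0,0,0],[0,0,0],[0,0,0],[0,0,0]]}'>/dev/null; python3 -c "
from h import *
to(525.9,-213.1,-6.9,-75.5)"; python3 guard.py 3 &&
python3 -m pendant '{"grip":[-0.1,-0.1],"linear":[[0,0,0.7],[0,0,0]],"angular":[[0,0,0],[0,0,0]]}'>/dev/null && python3 guard.py 3 &&
python3 -m pendant '{"grip":[-0.1,-0.1],"linear":[[0,0,0.5],[0,0,0]],"angular":[[0,0,0],[0,0,0]]}'>/dev/null && python3 guard.py 3 &&
python3 -m pendant '{"grip":[-0.1,-0.1],"linear":[[0,0,0.5],[0,0,0]],"angular":[[0,0,0],[0,0,0]]}'>/dev/null && python3 guard.py 3 &&
python3 -m pendant '{"grip":[-0.1,-0.1],"linear":[[0,0,0.5],[0,0,0]],"angular":[[0,0,0],[0,0,0]]}'>/dev/null && python3 guard.py 3 &&
python3 -m pendant '{"grip":[-0.1,-0.1],"linear":[[0,0,0.5],[0,0,0]],"angular":[[0,0,0],[0,0,0]]}'>/dev/null && python3 guard.py 3
python3 -c "
from h import *
to(525.9,-213.1,-6.9,-75.5)"
```

```text
t 25.7333 at [ 525.4 -212.9   -5.4] yaw -75.51 tilt 0.04 w 47.3 gf 30.0 F [ 0.2  0.1 -0.8]
shift now-axes [0.4 0.3 1.5] turn [-0.0004  0.0005 -0.0002] shift after turn [0.4 0.3 1.5]
z -5.4 F [ 0.2  0.1 -0.8]
z -5.8 F [-0.5  0.1 -1.3]
z -6.2 F [-0.6  0.6 -1. ]
z -6.6 F [ 0.2  0.7 -0.9]
z -6.8 F [-0.5  0.3  2.8]
z -6.9 F [-2.   1.5  7.5]
t 26.5667 at [ 525.8 -213.1   -6.9] yaw -75.51 tilt 0.01 w 46.9 gf 30.0 F [-2.   1.5  7.5]
shift now-axes [0.1 0.  0. ] turn [ 0.0001 -0.0001 -0.0002] shift after turn [0.1 0.  0. ]
```

Contact exactly at -6.9, centred. I'll release, rise and clear the camera view.

```bash
python3 -m pendant '{"grip":[0.3,0.6,0.6,0.6,0.6,0.6],"linear":[[0,0,0],[0,0,0],[0,0,0],[0,0,0],[0,0,0],[0,0,0]],"angular":[[0,0,0],[0,0,0],[0,0,0],[0,0,0],[0,0,0],[0,0,0]]}' && python3 -m pendant '{"grip":[0.6,0.6,0.6,0.6,0.6,0.6,0.6,0.6,0.6,0.6,0.6],"linear":[[0,0,-4],[0,0,-8],[0,0,-12],[0,0,-15],[0,0,-15],[0,0,-15],[0,0,-15],[0,0,-12],[0,0,-8],[0,0,0],[0,0,0]],"angular":[[0,0,0],[0,0,0],[0,0,0],[0,0,0],[0,0,0],[0,0,0],[0,0,0],[0,0,0],[0,0,0],[0,0,0],[0,0,0]]}'>/dev/null && python3 -m pendant '{"grip":[0.6,0.6,0.6,0.6,0.6,0.6,0.6,0.6,0.6,0.6],"linear":[[0,-20,0],[0,-30,0],[0,-30,0],[0,-30,0],[0,-30,0],[0,-30,0],[0,-20,0],[0,-10,0],[0,0,0],[0,0,0]],"angular":[[0,0,0],[0,0,0],[0,0,0],[0,0,0],[0,0,0],[0,0,0],[0,0,0],[0,0,0],[0,0,0],[0,0,0]]}'
python3 - <<'E'
from h import *
T=ctrl.get_image('top');S=ctrl.get_image('side')
print('pile',rect_on('top',fine(T,380,175,45,45),35))
k=lambda im,x,y,w,h:cv2.resize(im[y:y+h,x:x+w],(400,300),interpolation=cv2.INTER_CUBIC)
cv2.imwrite('pics/end.png',np.hstack([k(T,362,170,80,60),k(S,275,220,80,60)])[:,:,::-1])
E
```

```text
t: 27.07
ee_pos: [525.7, -213.0, -7.7]
orientation: [-3.116, -0.396, 0.0]
ft_force: [0.3, -0.4, 0.6]
width: 70.4
grasp_force: 0.0
t: 28.82
ee_pos: [475.8, -19.5, 96.0]
orientation: [3.116, 0.398, -0.001]
ft_force: [0.2, -0.2, -0.1]
width: 70.3
grasp_force: 0.0
pile (array([ 525.5, -211.2]), array([65.6, 49.2]), 14.2)
```

View pics/end.png

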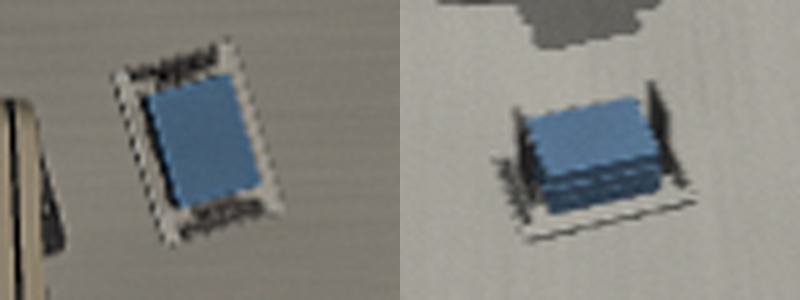

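Three tiles lie flush in the stand (side crop, front faces stacked at about (600,180)). The top tile measures (525.5,-211.2) with a yaw of 14.2°, within 2 mm of the pile, and the robot is clear. I'll hand it in.

```bash
python3 -c "
from workcell import ctrl
print(ctrl.close_job())"
```

```text
the job is handed in; nothing more can be done
None
```

The job is handed in at about 29 s of the 58 s allowed: the blue tile was laid on the bare bench and released, then set by its long sides on the pile, measured within about 2 mm and 0.5° of it; no verdict was returned.

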